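# Clamp a clay blank in the faceting jig

## Task

Get the fired-clay blank ready for faceting: roll it along the jig's board, without lifting it, until it lies squarely against the wooden end stop. Then turn the black knob clockwise until it clicks past its detent and the steel keeper arm stands closed across the board behind the blank, and let go. Leave the pots and tools around the jig where they are.

Things in the scene. Friction and masses are not known exactly. Their poses are not given: they have to be found in the camera images.
- jig: Fixed plywood board 360 x 180 x 18 mm (jig x -200 to +160 mm) with a lug at its -y side for the knob post. Origin: underside, on the board's middle line; z up; the blank is to be rolled towards +x. Guide battens along it have inner faces at y = +-78 mm, outer at +-88, tops 30 mm above the table. A steel detent housing (36 x 27 mm, top 82 mm above the table, a brass pin in it out to x 140) stands at x 101, y -115 mm.
- stop_face (a point): On the wooden end stop (20 mm thick, 176 mm wide, top 63 mm above the table): middle of the face that the blank is to touch, at jig x = 130 mm, 50 mm above the table; axes as the jig's.
- blank: Loose plain terracotta cylinder, 64 mm diameter, 130 mm long, 0.25 to 0.5 kg, lying across the board between the battens, free to roll. Origin: its centre; y: its axis. Lying on the board its centre is 50 mm and its top 82 mm above the table. It starts at jig x -120 to -45; touching the stop its centre is at jig x 98 mm. Pushed level from behind at mid-height it rolls easily; fingertips ending above its middle wedge it.
- knob_grip (a point): Grip point on the knob's vertical axis, 110 mm above the table (jig x 56, y -115 mm). The knob is a black bar 76 mm long, 18 wide, 32 tall (92 to 124 mm above the table) on a thin stem. The point's x axis runs along the bar and turns with it. The keeper arm, a steel rod 12 mm thick on the same axis, reaches 106 mm along the point's +x, 50 mm above the table.
- clamp (a joint): Angle of knob and keeper arm, rad, growing clockwise from above, 0 to 1.4 (hard stops). At 0 the arm points nearly along jig -x, outside the batten (start: 0 to 0.12); at 1.4 along jig +y, across the board, 4 mm behind a blank that touches the stop. Easy (under 0.05 N m) up to 0.5; there a ball detent takes about 0.16 N m. Let go before its hump at 0.97 it springs back; beyond, it snaps on to 1.4.
- cup_wide: Bystander: upside-down tapered clay cup, 80 mm wide at the foot, 72 mm tall; origin under its centre.
- cup_small: Bystander: upside-down tapered clay cup, 66 mm wide at the foot, 66 mm tall; origin under its centre.
- stub: Bystander: short clay cylinder standing on end, 52 mm in diameter, 75 mm tall; origin under its centre.
- brush: Bystander: brush 170 mm long, lying on the table; origin under its middle.
- bowl: Bystander: empty white bowl 100 mm wide, 45 mm tall; origin under its centre.
- rib: Bystander: flat wooden throwing rib 110 x 50 x 10 mm, lying on the table; origin under its centre.
Mind the look-alikes: they are no part of the job. Leave any purple or yellow look-alike of the blank alone.

How it is judged:
On the way, in this order (a step that is already met when the one before it is completed fails the run):
1. the blank lies squarely against the end stop (within 8 mm) while the keeper is still open (x of blank in the frame of jig between 0.09 and 0.102 m and z of blank in the frame of jig between 0.044 and 0.056 m and angle between the y axis of blank and the y axis of jig, either way round below 0.12 rad and value of joint clamp below 0.5 rad), for 0.2 s.
2. the knob has been turned past its detent (over 1.2 rad) (value of joint clamp above 1.2 rad), for 0.2 s.
At the end, for the whole second after the job is handed in: The blank lies on the board within 8 mm of the end stop and square to it within 0.12 rad, at rest, and the knob rests past its detent (over 1.25 rad), keeper arm closed behind the blank (x of blank in the frame of jig between 0.09 and 0.102 m and z of blank in the frame of jig between 0.044 and 0.056 m and angle between the y axis of blank and the y axis of jig, either way round below 0.12 rad and value of joint clamp above 1.25 rad and linear speed of blank below 0.02 m/s); the robot touches nothing.
It fails at once if the blank is lifted over 15 mm off the board (z of blank in the frame of jig above 0.065 m).
It fails at once if a bystander (cup, stub, brush, bowl or rib) is moved more than 30 mm (distance of any of cup_wide, cup_small, stub, brush, bowl, rib from where it was at the start of the episode above 0.03 m).
It also fails if it takes over 61 s, if anything falls off the work surface, if the arm or the gripper's body presses on something with over 40 N, if the wrist force passes 120 N, or if a joint passes its speed limit or range.

## Robot

A 6-joint arm with a two-finger parallel gripper is mounted at the origin on the work surface. World frame = base frame: x ahead of the robot, y to its left, z up, the work surface at z = 0. Lengths are in m, angles in rad, forces in N, time in s.
With the tool pointing down it reaches from about 0.35 to 0.975 m from the base axis. Payload 4.9 kg.
Tool frame: the origin (TCP) lies at the very end of the fingers, on their centre line; the grasp point (between the pads) lies 19 mm behind it; z points along the fingers, y is the line along which they close (so a half turn about z gives the same grasp; the last joint's range is limited). The gripper opens to 85 mm and grips with 20 to 120 N. Pads are 22 mm wide; open, the fingers measure 114 mm over their backs; the gripper's body (76 mm by 85 mm) begins 54 mm behind the grasp point. The pads swing forward as they close: fully open they stand 13 mm farther back than shut.
Start: joints at [-1.257, 0.053, 1.613, -0, 1.476, -0.119], TCP at [0.262, -0.567, 0.231] pointing down, gripper open.
Joint ranges: [-3.01, 3.01], [-1.01, 2.22], [0.06, 2.58], [-1.02, 4.17], [0.09, 2.62], [-3.14, 3.14]. Speed limits (rad/s): [2.57, 2.57, 3.14, 3.14, 3.14, 3.14].

## Interface

Orientations are given as a rotation vector (axis times angle).
In Python, from workcell import robot gives the robot as it stands. The module is installed in compiled form; this text tells all that it offers.
- The arm moves only by the tool move_arm, never from a script. Its argument "increments" is one flat list of numbers, 6 for each row, row after row: the shift along the tool's x, y, z in m, then the turn, a rotation vector about the tool's x, y, z in rad. In form: [dx, dy, dz, ax, ay, az, dx, dy, dz, ax, ay, az, ...]. A call has exactly 8 rows; each row is the pose to reach, as a shift and turn from the pose commanded when the call began, along the tool's axes at that moment; what a row does not reach only later rows make up. A row lasts 1/10 s, in which the tool goes at most 50 mm and 8.59 degrees, less where a joint would pass 70% of its speed; a pose out of reach is approached as far as the arm can. A call with a gripper value outside its range is refused whole. "gripper" is the gripper's target within -1 to 1 (fully open at 1, half-way at 0, shut at -1), set as the call begins (left out, the last holds). The fingers move at their own pace and stop on an object; the grip force is fixed at half the most. Time passes only in rows, so rows that repeat a pose let the fingers close, or fill a call up. It gives the time, the measured TCP pose, the force, the opening and the grip force at its end, in the units of the state.
- robot.observe(): the state, without advancing time (a new reading comes with each control period).
- robot.get_image(name): name is "scene" or "top" or "wrist"; returns the picture (400x640x3 uint8, blue, green, red); there is no depth.
- robot.camera_params(name): a dict with "vfov" (degrees; the focal length in pixels is half the picture's height over the tangent of half this angle, whatever the lens; pixels are square), "cx", "cy" (the principal point, pixels), "k1" (the pictures are not rectified: a ray, as slopes to the right and down, at radius r is drawn at 1 + k1 r^2 times it, then the intrinsics apply), "R" (3x3) and "t" (3): a world point X has camera coordinates R X + t; the wrist camera has in their place "mount" (4x4, takes a point from camera to tool coordinates, whose origin is the TCP and whose axes are the flange's). Camera axes: x right, y down, z forward; pixel columns grow to the right and rows downward; lengths in m; the calibration is good to about 2 mm. A picture is of the moment at which its call begins: read the wrist's pose just before it. camera_params takes no time and is no camera call.
- robot.close_job(): hands the job in; it is judged then, once.
The state is a dict: "time_s": time; "joint_positions": joint angles; "joint_velocities": joint speeds; "tau": joint torques, N m; "position": TCP position; "ee_rot": TCP orientation; "force": force on the tool from outside, world axes, zero at the start; "moment": the same for the moment, N m; "grip_width": opening from 0.0 (shut) to 1.0 (fully open); "finger_force": force on a finger pad.
Only numpy, scipy, OpenCV 4.12 (cv2) and the standard library are available. Lean on these libraries where they do the work, as an engineer would, in place of code of your own. Each camera call takes 0.05 s, during which the arm holds its last target. There are 200 camera calls.

## Working session

There is one attempt and no reset: what is moved stays moved. The work goes in short steps, Python scripts to look and compute and a tool call to move; the robot and the scene stay as the last step left them, time stands still between calls to the robot, and variables do not carry over. Pictures are saved under pics/ and viewed, at most 11 in all, crops included, and the job is handed in when it is done.

Besides the shell and the picture viewer there is one more tool, called in YAML: its name, and indented under it one key for each argument. move_arm: Moves the arm, as the interface text tells. Its arguments: {"type":"object","properties":{"increments":{"type":"array","items":{"type":"number"}},"gripper":{"type":"number"}},"required":["increments"]}

```bash
mkdir -p pics; python3 - <<'E'
from workcell import robot
import cv2, numpy as np
s=robot.observe(); print(s['time_s'],s['position'],s['ee_rot'],s['grip_width'])
for n in('scene','top'):
    cv2.imwrite(f'pics/{n}0.png',robot.get_image(n)); print(n,robot.camera_params(n))
print(robot.camera_params('wrist'))
E
```

```text
0.0 [ 0.26190535 -0.56677673  0.23004486] [-3.06631331e+00 -6.73968015e-01  3.44391756e-04] 1.0047994810435619
scene {'vfov': 51.254684786357636, 'cx': 319.8420016130615, 'cy': 201.68796546932933, 'k1': -0.007369423147012307, 'R': array([[-0.73132153,  0.68186534,  0.01511529],
       [ 0.4332935 ,  0.48160743, -0.76178148],
       [-0.52671203, -0.55055784, -0.6476577 ]]), 't': array([ 0.35250695, -0.11182611,  1.40151716])}
top {'vfov': 46.504568717178735, 'cx': 323.13149438513153, 'cy': 206.45423477914716, 'k1': -0.030501223008248982, 'R': array([[-0.00907109, -0.99990297,  0.01057164],
       [-0.99783497,  0.00836263, -0.06523377],
       [ 0.06513903, -0.01114049, -0.99781401]]), 't': array([-0.04861722,  0.48003533,  1.52346398])}
{'vfov': 71.35715239343011, 'cx': 321.2856728470082, 'cy': 196.58447525986605, 'k1': 0.009907788943808603, 'mount': array([[-1.29699343e-04, -9.63745764e-01, -2.66822198e-01,
         6.75490711e-02],
       [ 9.99999877e-01, -2.52715772e-04,  4.26705232e-04,
         4.62014678e-04],
       [-4.78665537e-04, -2.66822110e-01,  9.63745678e-01,
        -1.42701140e-01],
       [ 0.00000000e+00,  0.00000000e+00,  0.00000000e+00,
         1.00000000e+00]])}
```

View pics/top0.png

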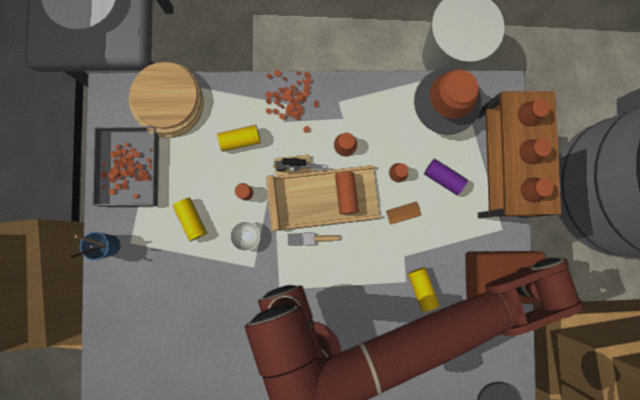

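View pics/scene0.png

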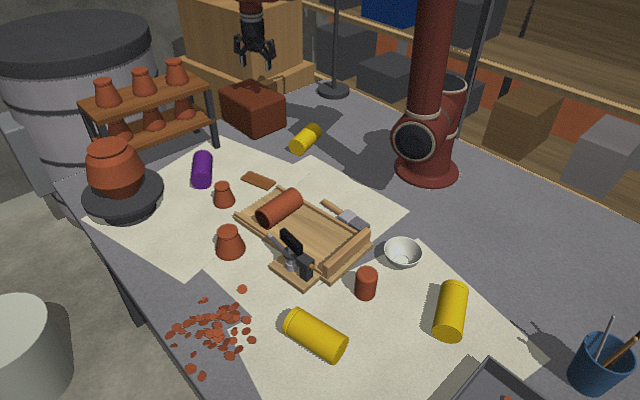

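Top view: the terracotta cylinder is on the board at (347,192), the stop is at the left end of the board (272,203) and the black knob is at (292,162). Look-alikes are the purple cylinder (445,177), the yellow ones at (238,138), (189,219) and (424,289), and the stub and cups at (244,191), (345,144) and (399,172). I choose (347,192), the plain terracotta one on the board, and will check it in a close crop.

```bash
cat > h.py <<'E'
import cv2, numpy as np
from workcell import robot
def cam(n,s=None):
    p=robot.camera_params(n)
    if 'mount' in p:
        from scipy.spatial.transform import Rotation as Ro
        T=np.eye(4);T[:3,:3]=Ro.from_rotvec(s['ee_rot']).as_matrix();T[:3,3]=s['position']
        C=T@p['mount'];p['R']=C[:3,:3].T;p['t']=-p['R']@C[:3,3]
    p['f']=200/np.tan(np.radians(p['vfov']/2)); return p
def ray(p,uv,z):
    a=(np.atleast_2d(uv).astype(float)-[p['cx'],p['cy']])/p['f']; d=a.copy()
    for _ in range(10): d=a/(1+p['k1']*(d**2).sum(1,keepdims=True))
    w=np.c_[d,np.ones(len(d))]@p['R']; o=-p['R'].T@p['t']
    return o+w*((z-o[2])/w[:,2])[:,None]
def proj(p,X):
    c=np.atleast_2d(X)@p['R'].T+p['t']; d=c[:,:2]/c[:,2:]
    return d*(1+p['k1']*(d**2).sum(1,keepdims=True))*p['f']+[p['cx'],p['cy']]
E
python3 - <<'E'
from h import *
im=cv2.imread('pics/top0.png'); p=cam('top')
hsv=cv2.cvtColor(im,cv2.COLOR_BGR2HSV)
cv2.imwrite('pics/crop0.png',cv2.resize(im[140:240,255:395],None,fx=5.5,fy=5.5,interpolation=cv2.INTER_CUBIC))
def comps(m,name,z,amin=60,roi=(230,120,470,260)):
    n,l,st,c=cv2.connectedComponentsWithStats(m)
    for i in range(1,n):
        if st[i,4]>amin and roi[0]<c[i][0]<roi[2] and roi[1]<c[i][1]<roi[3]:
            r=cv2.minAreaRect(np.argwhere(l==i)[:,::-1].astype(np.float32))
            b=cv2.boxPoints(r); print(name,c[i].round(1),st[i,4],ray(p,c[i],z)[0,:2].round(4),'sides',np.round(r[1],1)); print(ray(p,b,z)[:,:2].round(4).tolist())
comps(cv2.inRange(hsv,(0,120,40),(12,255,255)),'clay',.06)
comps(cv2.inRange(hsv,(0,0,0),(180,255,45)),'black',.124,30)
comps(cv2.inRange(hsv,(13,60,90),(25,200,255)),'wood',.018,500)
E
```

```text
clay [345.2 144.1] 374 [ 0.6789 -0.1256] sides [20.5 21.2]
[[0.6778, -0.078], [0.7269, -0.1273], [0.6789, -0.1738], [0.63, -0.1245]]
clay [398.7 171.9] 255 [ 0.5866 -0.2978] sides [17. 17.]
[[0.6127, -0.2702], [0.6124, -0.3255], [0.5569, -0.3243], [0.5573, -0.2691]]
clay [346.3 192.5] 757 [ 0.5212 -0.1274] sides [41.5 18.6]
[[0.5852, -0.0908], [0.5917, -0.1507], [0.458, -0.1642], [0.4517, -0.1047]]
clay [243.3 191.1] 197 [0.5283 0.2039] sides [14. 16.]
[[0.5515, 0.2308], [0.5511, 0.1793], [0.5059, 0.1792], [0.5063, 0.2306]]
black [293.9 161.8] 133 [0.6118 0.0377] sides [ 6. 23.]
[[0.6207, 0.0743], [0.6202, 0.0032], [0.6015, 0.0033], [0.602, 0.0744]]
wood [317.5 197.5] 5275 [ 0.5093 -0.0346] sides [ 61.5 109.3]
[[0.6034, 0.1428], [0.6427, -0.2186], [0.4388, -0.2386], [0.4007, 0.1198]]
```

View pics/crop0.png

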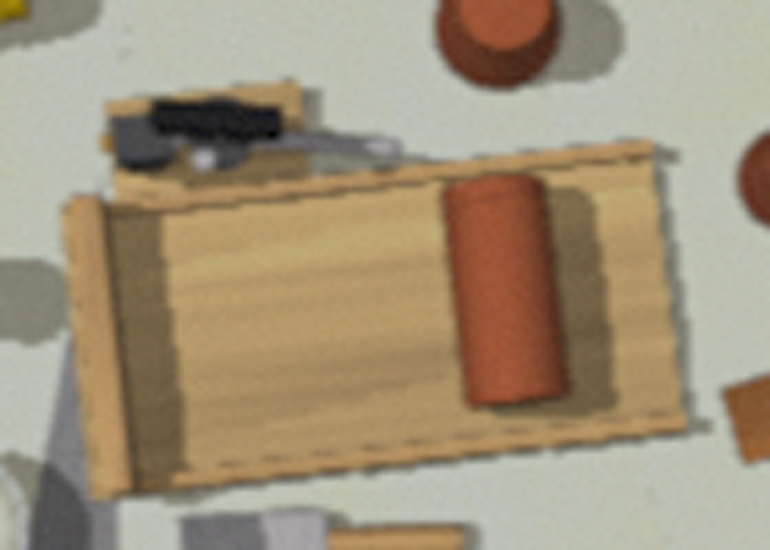

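The crop at 5.5x confirms a plain terracotta cylinder lying across the board between the battens, seen at crop (505,290). The stop is at left, crop x 65–133, the knob bar is at (215,118) and the keeper arm points right to (395,145). Next I fit the jig frame from its corners.

```bash
cat > fit.py <<'E'
from h import *
p=cam('top')
pts=[((104,200),(.130,-.088,.063)),((133,490),(.130,.088,.063)),((65,203),(.150,-.088,.063)),((95,497),(.150,.088,.063)),((652,142),(-.2,-.088,.03)),((690,430),(-.2,.088,.03)),((216,119),(.056,-.115,.124))]
W=np.array([ray(p,np.array(u)/5.5+[255,140]-.4,j[2])[0,:2] for u,j in pts]); J=np.array([j[:2] for _,j in pts])
a=J-J.mean(0);b=W-W.mean(0)
th=np.arctan2((a[:,0]*b[:,1]-a[:,1]*b[:,0]).sum(),(a*b).sum())
R=np.array([[np.cos(th),-np.sin(th)],[np.sin(th),np.cos(th)]]); o=W.mean(0)-R@J.mean(0)
E
python3 - <<'E'
from fit import *
print('th',th,'o',o); print(((W-o)@R-J).round(4).tolist())
jig=lambda w:(np.asarray(w)-o)@R
# blank silhouette centre from mask: hit ray at z=.05
im=cv2.imread('pics/top0.png');hsv=cv2.cvtColor(im,cv2.COLOR_BGR2HSV)
m=cv2.inRange(hsv,(0,120,40),(12,255,255)); n,l,st,c=cv2.connectedComponentsWithStats(m); i=l[192,346]
bx=cv2.boxPoints(cv2.minAreaRect(np.argwhere(l==i)[:,::-1].astype(np.float32)))
print('blank',jig(ray(p,bx,.05)[:,:2]).round(4).tolist(),jig(ray(p,c[i],.055)[:,:2]))
print('knob',jig([.6118,.0377]), 'tip',jig(ray(p,np.array([398,148])/5.5+[255,140],.05)[:,:2]))
# check in the scene view
s=cv2.imread('pics/scene0.png'); q=cam('scene')
for X in [(.13,-.088,.063),(.13,.088,.063),(-.2,-.088,.03),(-.2,.088,.03),(.056,-.115,.124),(.101,-.115,.082)]:
    w=np.r_[o+R@np.array(X[:2]),X[2]]; u=proj(q,w)[0]; print(X,w.round(3),u.round(1)); cv2.circle(s,tuple(int(round(v*16)) for v in u),20,(255,0,255),-1,shift=4)
cv2.imwrite('pics/scene1.png',cv2.resize(s[170:300,210:410],None,fx=4,fy=4,interpolation=cv2.INTER_CUBIC))
E
```

```text
th 1.6771970638795133 o [ 0.50499862 -0.02990701]
[[-0.0019, 0.0027], [-0.0003, -0.0028], [0.0009, 0.0019], [0.0021, -0.0013], [0.0005, 0.0006], [-0.0009, -0.0011], [-0.0004, -0.0]]
blank [[-0.0696, -0.0746], [-0.1302, -0.0747], [-0.1294, 0.0605], [-0.0692, 0.0605]] [[-0.0990279  -0.00622669]]
knob [ 0.05588236 -0.11337726] tip [[-0.04798574 -0.09661469]]
(0.13, -0.088, 0.063) [0.579 0.109 0.063] [321.7 261.7]
(0.13, 0.088, 0.063) [0.404 0.09  0.063] [365.2 223.9]
(-0.2, -0.088, 0.03) [ 0.614 -0.219  0.03 ] [233.1 210.7]
(-0.2, 0.088, 0.03) [ 0.439 -0.238  0.03 ] [277.5 182.4]
(0.056, -0.115, 0.124) [0.613 0.038 0.124] [290.7 234.9]
(0.101, -0.115, 0.082) [0.609 0.083 0.082] [305.  256.5]
```

View pics/scene1.png

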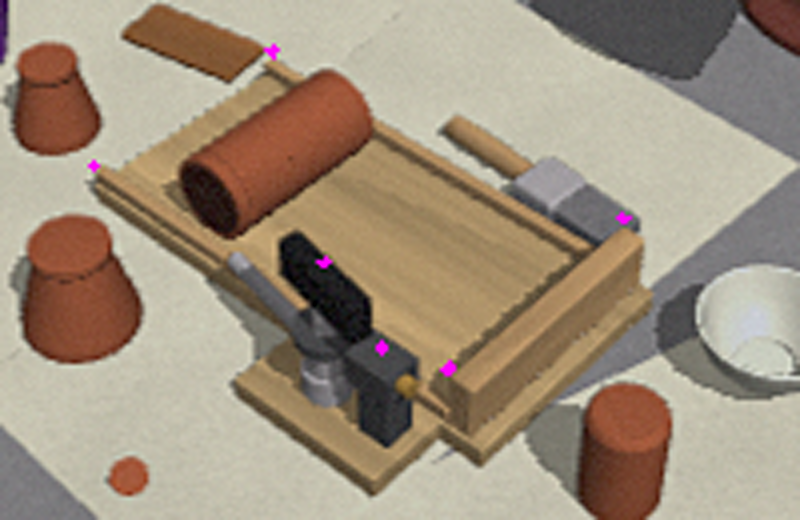

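The scene overlay matches the corners to about 2 px. The jig origin is at (0.505,-0.030) and its yaw is 1.677. The blank is at jig x -0.099, square. I will push with open fingers spread along the blank's axis, tool x along jig +x.

```bash
cat > go.py <<'E'
from fit import *
from scipy.spatial.transform import Rotation as Ro
import sys
# go.py jx jy z yaw(tool x relative to jig x)
s=robot.observe(); A=Ro.from_rotvec(s['ee_rot'])
def jigpose(s):
    x=Ro.from_rotvec(s['ee_rot']).as_matrix()
    v=R.T@x[:2,0]; return (R.T@(np.array(s['position'])[:2]-o)).round(4),round(s['position'][2],4),round(np.arctan2(v[1],v[0]),4),x[:,2].round(3)
print('t',s['time_s'],'now jig',*jigpose(s),'F',np.round(s['force'],1),'grip',round(s['grip_width'],3),'q',np.round(s['joint_positions'],2))
if len(sys.argv)>1:
    jx,jy,z,yw=map(float,sys.argv[1:5]); w=np.r_[o+R@[jx,jy],z]; a=th+yw
    B=Ro.from_matrix(np.array([[np.cos(a),np.sin(a),0],[np.sin(a),-np.cos(a),0],[0,0,-1]]))
    print('inc',A.inv().apply(w-s['position']).round(4).tolist(),(A.inv()*B).as_rotvec().round(4).tolist())
E
python3 go.py -0.18 0 0.2 0
```

```text
t 0.1 now jig [-0.5081  0.2987] 0.2302 -1.2444 [-0.001  0.002 -1.   ] F [-0.5  0.3 -0.8] grip 0.998 q [-1.26  0.05  1.61  0.    1.48 -0.12]
inc [0.3881, -0.2149, 0.0307] [-0.0015, -0.0014, -1.2444]
```

move_arm:
  increments: [0.04,-0.022,0.0,0,0,-0.13,0.08,-0.045,0.0,0,0,-0.26,0.12,-0.067,0.0,0,0,-0.39,0.16,-0.09,0.0,0,0,-0.52,0.2,-0.112,0.0,0,0,-0.65,0.24,-0.134,0.01,0,0,-0.78,0.28,-0.156,0.02,0,0,-0.91,0.32,-0.178,0.03,0,0,-1.04]
  gripper: 1

```text
time_s: 0.9
position: [0.4786, -0.2697, 0.2007]
ee_rot: [-2.322, -2.116, 0.0]
force: [0.9, 0.0, -0.1]
grip_width: 1.002
finger_force: 0.0
```

```bash
python3 go.py -0.18 -0.004 0.1 0
```

```text
t 0.9 now jig [-0.2357  0.0517] 0.2007 -0.1991 [-0.  0. -1.] F [ 0.9  0.  -0.1] grip 1.002 q [-0.65 -0.11  1.82  0.    1.43 -0.56]
inc [0.0656, 0.0436, 0.1007] [-0.0001, -0.0001, -0.1991]
```

move_arm:
  increments: [0.022,0.015,0.0,0,0,-0.07,0.044,0.03,0.0,0,0,-0.14,0.0656,0.0436,0.0,0,0,-0.199,0.0656,0.0436,0.02,0,0,-0.199,0.0656,0.0436,0.04,0,0,-0.199,0.0656,0.0436,0.05,0,0,-0.199,0.0656,0.0436,0.05,0,0,-0.199,0.0656,0.0436,0.05,0,0,-0.199]

```text
time_s: 1.7
position: [0.5278, -0.2108, 0.1516]
ee_rot: [2.107, 2.33, 0.0]
force: [0.2, 0.6, 0.8]
grip_width: 1.0
finger_force: 0.0
```

```bash
python3 - <<'E'
from fit import *
s=robot.observe(); im=robot.get_image('wrist'); q=cam('wrist',s)
for X in [(.13,-.088,.063),(.13,.088,.063),(-.2,-.088,.03),(-.2,.088,.03),(.056,-.115,.124),(.101,-.115,.082),(-.131,0,.05),(-.099,-.072,.082),(-.099,.058,.082),(-.18,-.06,.018)]:
    u=proj(q,np.r_[o+R@np.array(X[:2]),X[2]])[0]; print(X,u.round(0))
    if abs(u).max()<2000: cv2.circle(im,tuple(int(round(v)) for v in u),4,(255,0,255),-1)
cv2.imwrite('pics/w0.png',im)
E
python3 go.py -0.18 -0.004 0.026 0
```

```text
(0.13, -0.088, 0.063) [ 473. -353.]
(0.13, 0.088, 0.063) [ 149. -351.]
(-0.2, -0.088, 0.03) [406. 207.]
(-0.2, 0.088, 0.03) [229. 208.]
(0.056, -0.115, 0.124) [ 591. -321.]
(0.101, -0.115, 0.082) [ 538. -327.]
(-0.131, 0, 0.05) [317. 138.]
(-0.099, -0.072, 0.082) [416.  95.]
(-0.099, 0.058, 0.082) [235.  96.]
(-0.18, -0.06, 0.018) [377. 185.]
t 1.75 now jig [-0.1825 -0.0038] 0.1523 -0.0057 [ 0.001 -0.001 -1.   ] F [ 0.1 -1.1 -0.5] grip 1.001 q [-0.51 -0.02  1.82  0.    1.34 -0.61]
inc [0.0026, 0.0, 0.1263] [0.0012, 0.0008, -0.0057]
```

View pics/w0.png

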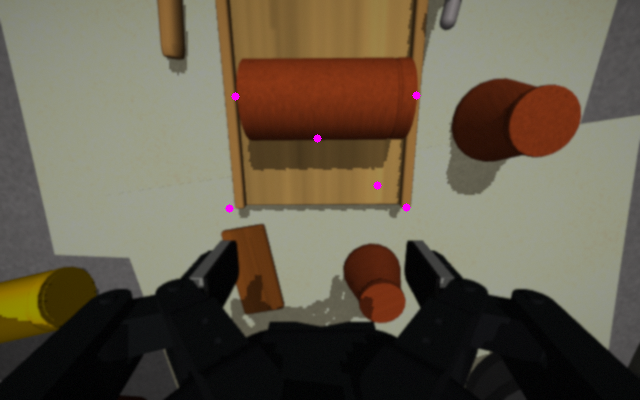

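The wrist view agrees with the fit. The blank's rear edge is at about row 138, spanning columns 240–417, and the board end is at row 207, within 4–7 mm sideways. Now I descend behind the blank.

move_arm:
  increments: [0.002,0,0.03,0,0,0,0.002,0,0.06,0,0,0,0.002,0,0.085,0,0,0,0.002,0,0.1,0,0,0,0.002,0,0.112,0,0,0,0.002,0,0.12,0,0,0,0.002,0,0.124,0,0,0,0.002,0,0.124,0,0,0]

```text
time_s: 2.55
position: [0.5279, -0.2087, 0.0276]
ee_rot: [2.106, 2.33, 0.0]
force: [-0.6, -0.5, -0.1]
grip_width: 1.002
finger_force: 0.0
```

```bash
python3 go.py 0.045 -0.004 0.028 0
```

```text
t 2.55 now jig [-0.1802 -0.0038] 0.0276 -0.0054 [ 0. -0. -1.] F [-0.6 -0.5 -0.1] grip 1.002 q [-0.51  0.13  1.89  0.    1.12 -0.61]
inc [0.2252, -0.001, -0.0005] [0.0004, 0.0002, -0.0054]
```

move_arm:
  increments: [0.01,0,0,0,0,0,0.018,0,0,0,0,0,0.024,0,0,0,0,0,0.029,0,0,0,0,0,0.034,0,0,0,0,0,0.039,0,0,0,0,0,0.044,0,0,0,0,0,0.05,0,0,0,0,0]

```text
time_s: 3.35
position: [0.5226, -0.1585, 0.0274]
ee_rot: [2.107, 2.33, 0.0]
force: [-0.9, -0.0, 0.5]
grip_width: 1.004
finger_force: 0.1
```

move_arm:
  increments: [0.006,0,0,0,0,0,0.012,0,0,0,0,0,0.018,0,0,0,0,0,0.024,0,0,0,0,0,0.03,0,0,0,0,0,0.036,0,0,0,0,0,0.042,0,0,0,0,0,0.048,0,0,0,0,0]

```text
time_s: 4.15
position: [0.5176, -0.1105, 0.0273]
ee_rot: [-2.106, -2.331, -0.0]
force: [-0.1, 0.3, -0.2]
grip_width: 1.001
finger_force: 0.1
```

move_arm:
  increments: [0.006,0,0,0,0,0,0.012,0,0,0,0,0,0.018,0,0,0,0,0,0.024,0,0,0,0,0,0.03,0,0,0,0,0,0.036,0,0,0,0,0,0.042,0,0,0,0,0,0.048,0,0,0,0,0]

```text
time_s: 4.95
position: [0.5128, -0.0628, 0.0273]
ee_rot: [-2.107, -2.331, -0.0]
force: [0.4, -0.6, 1.1]
grip_width: 0.996
finger_force: 0.1
```

move_arm:
  increments: [0.006,0,0,0,0,0,0.012,0,0,0,0,0,0.018,0,0,0,0,0,0.023,0,0,0,0,0,0.028,0,0,0,0,0,0.033,0,0,0,0,0,0.037,0,0,0,0,0,0.04,0,0,0,0,0]

```text
time_s: 5.75
position: [0.5087, -0.0231, 0.0272]
ee_rot: [-2.106, -2.331, -0.0]
force: [0.4, -0.4, -0.6]
grip_width: 1.005
finger_force: 0.0
```

```bash
python3 go.py 0.055 -0.004 0.028 0; python3 - <<'E'
from h import *
cv2.imwrite('pics/w1.png',robot.get_image('wrist'))
E
```

```text
t 5.75 now jig [ 0.0064 -0.0044] 0.0272 -0.0053 [-0.  0. -1.] F [ 0.4 -0.4 -0.6] grip 1.005 q [-0.19  0.    2.03  0.    1.11 -0.29]
inc [0.0486, -0.0007, -0.0007] [-0.0001, -0.0001, -0.0053]
```

View pics/w1.png

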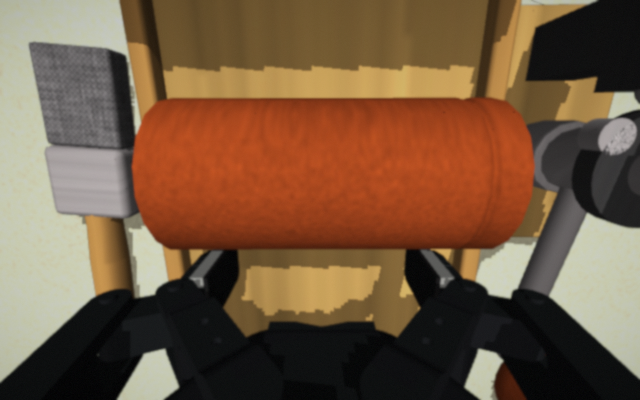

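The wrist view shows the blank rolled squarely ahead of both fingertips, spanning rows 98–248 and columns 135–533, and touching neither batten nor keeper. I carry on to the stop, slower.

move_arm:
  increments: [0.005,0,0,0,0,0,0.01,0,0,0,0,0,0.014,0,0,0,0,0,0.018,0,0,0,0,0,0.022,0,0,0,0,0,0.026,0,0,0,0,0,0.03,0,0,0,0,0,0.034,0,0,0,0,0]

```text
time_s: 6.6
position: [0.5054, 0.0107, 0.0273]
ee_rot: [2.106, 2.331, 0.0]
force: [-0.3, 0.5, -0.1]
grip_width: 1.001
finger_force: 0.1
```

move_arm:
  increments: [0.002,0,0,0,0,0,0.004,0,0,0,0,0,0.006,0,0,0,0,0,0.008,0,0,0,0,0,0.01,0,0,0,0,0,0.011,0,0,0,0,0,0.012,0,0,0,0,0,0.012,0,0,0,0,0]

```text
time_s: 7.4
position: [0.5042, 0.0224, 0.0273]
ee_rot: [-2.106, -2.331, -0.0]
force: [0.7, 0.3, -1.3]
grip_width: 1.0
finger_force: 0.0
```

```bash
python3 go.py 0.055 -0.004 0.028 0; python3 - <<'E'
from fit import *
s=robot.observe(); q=cam('wrist',s)
def m(n):
    im=robot.get_image(n);h=cv2.cvtColor(im,cv2.COLOR_BGR2HSV);k=cv2.inRange(h,(0,120,30),(11,255,255))
    nn,l,st,c=cv2.connectedComponentsWithStats(k)
    return im,l,st,c
im,l,st,c=m('top')
for i in range(1,len(st)):
    w=(R.T@(ray(p,c[i],.055)[0,:2]-o))
    if st[i,4]>150 and abs(w[0])<.2 and abs(w[1])<.09: 
        b=cv2.boxPoints(cv2.minAreaRect(np.argwhere(l==i)[:,::-1].astype(np.float32)));print('top',w.round(4),st[i,4],((ray(p,b,.06)[:,:2]-o)@R).round(4).tolist())
im,l,st,c=m('wrist'); i=1+np.argmax(st[1:,4]); b=cv2.boxPoints(cv2.minAreaRect(np.argwhere(l==i)[:,::-1].astype(np.float32))); print('wrist',b.round(0).tolist())
E
```

```text
t 7.4 now jig [ 0.0521 -0.0047] 0.0273 -0.0053 [-0.  0. -1.] F [ 0.7  0.3 -1.3] grip 1.0 q [-0.1  -0.01  2.04  0.    1.11 -0.2 ]
inc [0.0029, -0.0007, -0.0007] [-0.0, -0.0001, -0.0053]
wrist [[132.0, 251.0], [132.0, 99.0], [534.0, 99.0], [534.0, 251.0]]
```

move_arm:
  increments: [0.001,0,0,0,0,0,0.0015,0,0,0,0,0,0.002,0,0,0,0,0,0.0025,0,0,0,0,0,0.003,0,0,0,0,0,0.0035,0,0,0,0,0,0.004,0,0,0,0,0,0.004,0,0,0,0,0]

```text
time_s: 8.3
position: [0.5041, 0.0253, 0.0274]
ee_rot: [2.104, 2.33, -0.002]
force: [0.5, -5.3, 0.0]
grip_width: 0.999
finger_force: 2.7
```

```bash
python3 go.py; python3 - <<'E'
from fit import *
im=robot.get_image('wrist');h=cv2.cvtColor(im,cv2.COLOR_BGR2HSV);k=cv2.inRange(h,(0,120,30),(11,255,255))
nn,l,st,c=cv2.connectedComponentsWithStats(k); i=1+np.argmax(st[1:,4]); print(cv2.boxPoints(cv2.minAreaRect(np.argwhere(l==i)[:,::-1].astype(np.float32))).round(0).tolist())
cv2.imwrite('pics/w2.png',im)
E
```

```text
t 8.3 now jig [ 0.055  -0.0049] 0.0274 -0.0044 [ 0.001 -0.002 -1.   ] F [ 0.5 -5.3  0. ] grip 0.999 q [-0.1  -0.01  2.04 -0.    1.11 -0.2 ]
[[132.0, 101.0], [534.0, 101.0], [534.0, 253.0], [132.0, 253.0]]
```

View pics/w2.png

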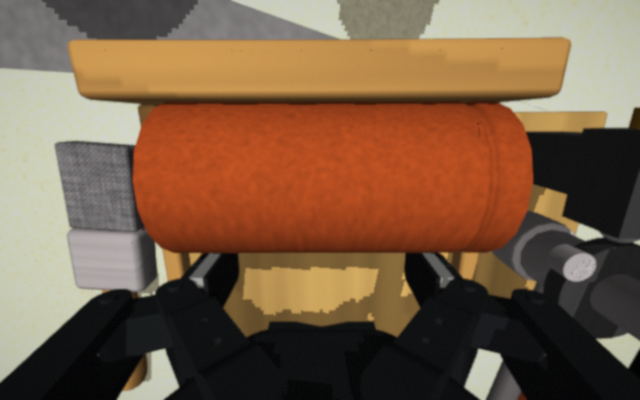

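Contact: the blank's front edge, row 101, is against the stop face, row 100, square, with a 5 N reaction at the predicted TCP x 0.055. I back off gently, then go up.

move_arm:
  increments: [-0.002,0,0,0,0,0,-0.004,0,0,0,0,0,-0.007,0,0,0,0,0,-0.012,0,0,0,0,0,-0.02,0,0,0,0,0,-0.03,0,0,0,0,0,-0.04,0,0,0,0,0,-0.045,0,0,0,0,0]

```text
time_s: 9.15
position: [0.5085, -0.0198, 0.0274]
ee_rot: [2.108, 2.329, 0.0]
force: [0.7, -0.4, 1.0]
grip_width: 1.0
finger_force: 0.0
```

move_arm:
  increments: [0,0,-0.02,0,0,0,0,0,-0.045,0,0,0,0,0,-0.07,0,0,0,0,0,-0.1,0,0,0,0,0,-0.125,0,0,0,0,0,-0.145,0,0,0,0,0,-0.155,0,0,0,0,0,-0.155,0,0,0]

```text
time_s: 9.95
position: [0.5093, -0.0189, 0.1839]
ee_rot: [2.105, 2.329, 0.003]
force: [0.3, 0.2, 0.8]
grip_width: 1.003
finger_force: 0.0
```

```bash
python3 go.py 0.0 -0.115 0.183 0; python3 - <<'E'
from fit import *
s=robot.observe(); im=robot.get_image('wrist'); q=cam('wrist',s)
for X in [(.13,-.088,.063),(.13,.088,.063),(.056,-.115,.124),(.098,-.07,.082),(.098,.06,.082),(.066,0,.05)]:
    u=proj(q,np.r_[o+R@np.array(X[:2]),X[2]])[0]; print(X,u.round(0))
    cv2.circle(im,tuple(int(round(v)) for v in u),3,(255,0,255),-1)
cv2.imwrite('pics/w3.png',im)
E
```

```text
t 9.95 now jig [ 0.0105 -0.0054] 0.1839 -0.0056 [ 0.003 -0.001 -1.   ] F [0.3 0.2 0.8] grip 1.003 q [-0.18 -0.2   1.93  0.    1.41 -0.28]
inc [-0.0099, 0.1096, 0.0013] [0.003, 0.0008, -0.0056]
(0.13, -0.088, 0.063) [416.  55.]
(0.13, 0.088, 0.063) [211.  56.]
(0.056, -0.115, 0.124) [473. 149.]
(0.098, -0.07, 0.082) [398.  93.]
(0.098, 0.06, 0.082) [241.  94.]
(0.066, 0, 0.05) [315. 132.]
```

View pics/w3.png

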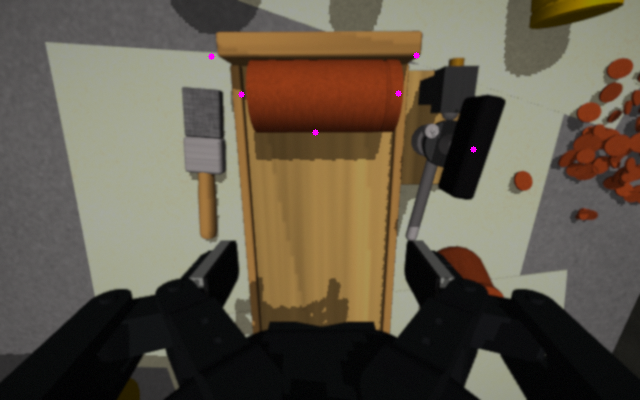

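The blank stayed at the stop, rows 59–131 with the stop edge at row 57. The wrist view puts everything about 5 px to the right of the fit, so I move over the knob and measure it from there.

move_arm:
  increments: [0,0.015,0,0,0,0,0,0.035,0,0,0,0,0,0.06,0,0,0,0,0,0.085,0,0,0,0,-0.005,0.1,0,0,0,0,-0.01,0.11,0,0,0,0,-0.01,0.114,0,0,0,0,-0.01,0.114,0,0,0,0]

```text
time_s: 10.8
position: [0.6223, -0.017, 0.1812]
ee_rot: [-2.106, -2.329, 0.002]
force: [-0.1, 0.4, -0.3]
grip_width: 0.999
finger_force: 0.0
```

```bash
cat > knob.py <<'E'
from fit import *
s=robot.observe(); im=robot.get_image('wrist'); q=cam('wrist',s)
g=cv2.cvtColor(im,cv2.COLOR_BGR2HSV); X=proj(q,np.r_[o+R@[.056,-.117],.124])[0]; print('pred',X.round(0))
k=cv2.inRange(g,(0,0,0),(180,255,48)); k[225:]=0
n,l,st,c=cv2.connectedComponentsWithStats(k)
for i in range(1,n):
    if st[i,4]>400: 
        r=cv2.minAreaRect(np.argwhere(l==i)[:,::-1].astype(np.float32)); b=cv2.boxPoints(r); print(st[i],c[i].round(1),b.round(0).tolist()); print(((ray(q,b,.124)[:,:2]-o)@R).round(4).tolist())
x,y=int(X[0]),int(X[1]); x0,y0=max(x-80,0),max(y-80,0); cv2.imwrite('pics/k0.png',cv2.resize(im[y0:y0+160,x0:x0+160],None,fx=3.5,fy=3.5,interpolation=cv2.INTER_CUBIC)); print('crop',x0,y0)
E
python3 go.py; python3 knob.py
```

```text
t 10.8 now jig [ 0.0003 -0.118 ] 0.1812 -0.0056 [-0.002  0.    -1.   ] F [-0.1  0.4 -0.3] grip 0.999 q [-0.15  0.08  1.67  0.    1.39 -0.25]
pred [319. 136.]
[ 130   34  164  129 1208] [243.1  89.6] [[117.0, 81.0], [290.0, 26.0], [315.0, 108.0], [143.0, 162.0]]
[[0.0924, 0.0169], [0.1243, -0.0986], [0.0752, -0.1144], [0.0383, 0.0097]]
[ 304   77   40  112 2980] [323.3 131.2] [[304.0, 77.0], [343.0, 77.0], [343.0, 188.0], [304.0, 188.0]]
[[0.0946, -0.1071], [0.0944, -0.133], [0.0185, -0.1342], [0.0187, -0.1054]]
[ 586  109   54  116 3528] [621.7 179.9] [[586.0, 109.0], [639.0, 109.0], [639.0, 224.0], [586.0, 224.0]]
[[0.0727, -0.2981], [0.0723, -0.3333], [-0.0108, -0.358], [-0.0107, -0.3188]]
crop 239 56
```

View pics/k0.png

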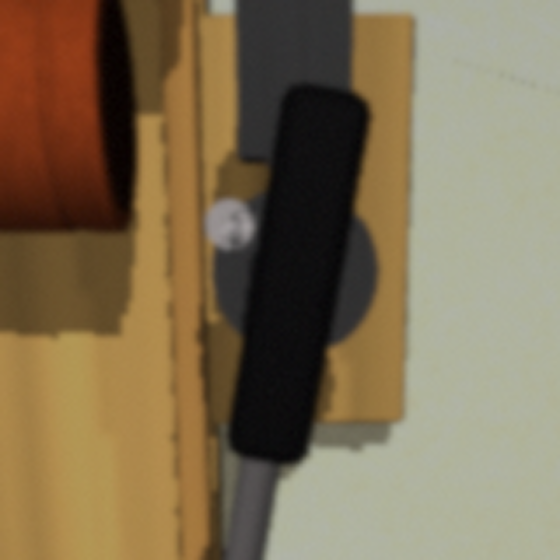

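The crop shows the knob bar centred at image px (324,132.5), leaning about 0.16 rad clockwise. At z 0.124 it measures 76 mm long, which matches the bar. Next I work out the shift in tool axes.

```bash
python3 - <<'E'
from fit import *
from scipy.spatial.transform import Rotation as Ro
s=robot.observe(); q=cam('wrist',s)
w=ray(q,[324,132.5],.124)[0]; A=Ro.from_rotvec(s['ee_rot'])
for u in [(239+328/3.5,56+88/3.5),(239+268/3.5,56+455/3.5)]: print(A.inv().apply(ray(q,u,.124)[0]-s['position']).round(4))
print(w.round(4),(R.T@(w[:2]-o)).round(4),A.inv().apply(np.r_[w[:2],.094]-s['position']).round(4))
E
```

```text
[0.0916 0.0078 0.0576]
[ 0.0197 -0.0041  0.0576]
[0.6182 0.0412 0.124 ] [ 0.0587 -0.1201] [0.0582 0.0021 0.0876]
```

move_arm:
  increments: [0.02,0.001,0,0,0,0.06,0.04,0.002,0,0,0,0.12,0.056,0.002,0,0,0,0.165,0.056,0.002,0.02,0,0,0.165,0.056,0.002,0.045,0,0,0.165,0.056,0.002,0.07,0,0,0.165,0.056,0.002,0.085,0,0,0.165,0.056,0.002,0.087,0,0,0.165]

```text
time_s: 11.65
position: [0.6169, 0.0391, 0.0926]
ee_rot: [-2.289, -2.147, 0.005]
force: [0.3, 0.8, -0.4]
grip_width: 0.997
finger_force: 0.0
```

```bash
python3 go.py; python3 - <<'E'
from h import *
cv2.imwrite('pics/w4.png',robot.get_image('wrist')[100:400])
E
```

```text
t 11.65 now jig [ 0.0567 -0.1186] 0.0926 -0.1705 [-0.005  0.    -1.   ] F [ 0.3  0.8 -0.4] grip 0.997 q [-0.06  0.16  1.74  0.    1.25  0.01]
```

View pics/w4.png

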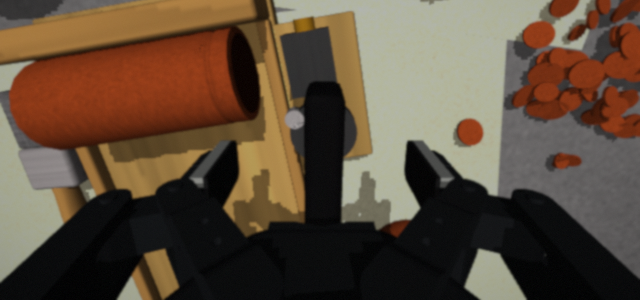

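The bar, columns 305–343, stands upright midway between the fingers at 238 and 405. Closing the gripper.

move_arm:
  increments: [0,0,0,0,0,0,0,0,0,0,0,0,0,0,0,0,0,0,0,0,0,0,0,0,0,0,0,0,0,0,0,0,0,0,0,0,0,0,0,0,0,0,0,0,0,0,0,0]
  gripper: -1

```text
time_s: 12.5
position: [0.618, 0.0389, 0.0963]
ee_rot: [-2.29, -2.148, 0.004]
force: [-6.9, -0.5, 6.2]
grip_width: 0.201
finger_force: 60.2
```

```bash
python3 go.py
```

```text
t 12.5 now jig [ 0.0564 -0.1197] 0.0963 -0.1703 [-0.003 -0.    -1.   ] F [-6.9 -0.5  6.2] grip 0.201 q [-0.06  0.16  1.73 -0.    1.25  0.01]
```

move_arm:
  increments: [0,-0.001,0,0,0,0.07,0,-0.001,0,0,0,0.14,0,-0.001,0,0,0,0.21,0,-0.001,0,0,0,0.28,0,-0.001,0,0,0,0.35,0,-0.001,0,0,0,0.42,0,-0.001,0,0,0,0.49,0,-0.001,0,0,0,0.56]

```text
time_s: 13.3
position: [0.6182, 0.0388, 0.0963]
ee_rot: [2.798, 1.428, -0.0]
force: [-2.1, -0.9, 4.0]
grip_width: 0.199
finger_force: 59.8
```

```bash
python3 go.py
```

```text
t 13.3 now jig [ 0.0563 -0.1198] 0.0963 -0.733 [-0. -0. -1.] F [-2.1 -0.9  4. ] grip 0.199 q [-0.06  0.16  1.74 -0.    1.25  0.57]
```

Turning smoothly, with low forces. Next is the rest, through the detent to about 1.35.

move_arm:
  increments: [0,0,0,0,0,0.07,0,0,0,0,0,0.14,0,0,0,0,0,0.21,0,0,0,0,0,0.28,0,0,0,0,0,0.35,0,0,0,0,0,0.42,0,0,0,0,0,0.48,0,0,0,0,0,0.54]

```text
time_s: 14.1
position: [0.6184, 0.0386, 0.0963]
ee_rot: [3.077, 0.63, 0.001]
force: [-1.9, -0.8, 4.1]
grip_width: 0.202
finger_force: 59.8
```

move_arm:
  increments: [0,0,0,0,0,0.06,0,0,0,0,0,0.11,0,0,0,0,0,0.15,0,0,0,0,0,0.19,0,0,0,0,0,0.22,0,0,0,0,0,0.24,0,0,0,0,0,0.25,0,0,0,0,0,0.25]

```text
time_s: 14.9
position: [0.6184, 0.0385, 0.0963]
ee_rot: [3.131, 0.245, 0.001]
force: [-2.2, -1.5, 4.6]
grip_width: 0.2
finger_force: 60.1
```

```bash
python3 go.py; python3 -c "
from h import *
print(robot.observe()['moment'])"
```

```text
t 14.9 now jig [ 0.056  -0.1201] 0.0963 -1.5208 [ 0.001 -0.001 -1.   ] F [-2.2 -1.5  4.6] grip 0.2 q [-0.06  0.16  1.74 -0.    1.25  1.36]
[-0.33121723  0.47059293 -0.07089941]
```

move_arm:
  increments: [0,0,0,0,0,0,0,0,0,0,0,0,0,0,0,0,0,0,0,0,0,0,0,0,0,0,0,0,0,0,0,0,0,0,0,0,0,0,0,0,0,0,0,0,0,0,0,0]
  gripper: 0

```text
time_s: 15.7
position: [0.6181, 0.039, 0.0954]
ee_rot: [-3.132, -0.246, -0.0]
force: [-0.2, -0.7, -0.1]
grip_width: 0.498
finger_force: 0.0
```

move_arm:
  increments: [0,0,-0.01,0,0,0,0,0,-0.025,0,0,0,0,0,-0.045,0,0,0,0,0,-0.07,0,0,0,0,0,-0.095,0,0,0,-0.02,0,-0.12,0,0,0,-0.05,0,-0.14,0,0,0,-0.07,0,-0.15,0,0,0]

```text
time_s: 16.5
position: [0.5491, 0.0279, 0.2499]
ee_rot: [3.131, 0.246, 0.009]
force: [-0.8, 0.9, 0.3]
grip_width: 0.499
finger_force: 0.0
```

```bash
python3 go.py; python3 - <<'E'
from fit import *
a=robot.get_image('wrist'); b=robot.get_image('scene')[165:305,200:410]
b=cv2.resize(b,(600,400),interpolation=cv2.INTER_CUBIC); a=cv2.resize(a,(320,200))
c=np.zeros((600,640,3),np.uint8); c[:400,:600]=b; c[400:,:320]=a; cv2.imwrite('pics/end.png',c); cv2.imwrite('pics/wend.png',robot.get_image('wrist'))
E
```

```text
t 16.5 now jig [ 0.0528 -0.0499] 0.2499 -1.5203 [ 0.006 -0.001 -1.   ] F [-0.8  0.9  0.3] grip 0.499 q [-0.08 -0.14  1.77 -0.    1.51  1.33]
```

View pics/end.png

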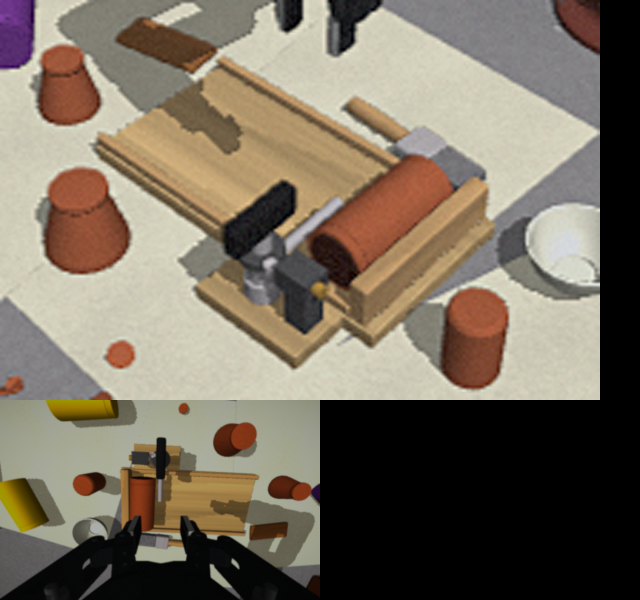

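The keeper arm stands across the board right behind the blank (scene crop (340,205) to (265,265)). The knob bar is at right angles to its start, the blank is square at the stop, the gripper is clear, and the bystanders look unmoved. Handing in.

```bash
python3 -c "
from workcell import robot
print(robot.close_job())"
```

```text
the job is handed in; nothing more can be done
None
```

I handed the job in at 16.5 s on the robot's clock: the blank is square against the stop, the knob is past its detent with the keeper closed behind it, and the gripper is clear. The final pictures show this, but the hand-in gave no verdict.

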